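Pack the jig and sort the loose parts of a drive repair

TASK

Build a packing stack on the jig's raised seat with the two spacer plates whose thicknesses together bring it level with the top of the gauge post beside it, laid flat, centred and square with the seat. Sort the other parts away: the left-over spacer plate flat in the square tray, the knob standing on its base in the round dish, and the brass bar lying flat in the oblong tray. Let go of everything, and do not disturb the eye loupe lying among the parts.

Things in the scene. Friction and masses are not known exactly. Their poses are not given: they have to be found in the camera images.
- thin_mid (a point): Thin bare aluminium spacer plate, 50 mm (its x) by 36 mm (its y), 8 mm thick, with one dark 7 mm hole drilled in its top, along its long middle line; lies flat on the table. The point is the plate's centre, half-way up; z up.
- medium_mid (a point): Medium bare aluminium spacer plate, 50 mm (its x) by 36 mm (its y), 12 mm thick, with two dark 7 mm holes drilled in its top, along its long middle line; lies flat on the table. The point is the plate's centre, half-way up; z up.
- thick_mid (a point): Thick bare aluminium spacer plate, 50 mm (its x) by 36 mm (its y), 16 mm thick, with three dark 7 mm holes drilled in its top, along its long middle line; lies flat on the table. The point is the plate's centre, half-way up; z up.
- knob_mid (a point): Bright steel round control knob, 26 mm high, standing on its base: a plain cylinder 32 mm across, with a short black pointer line on top. The point is its centre, half-way up (13 mm above its base); z up.
- bar_mid (a point): Square brass spacer bar, 66 mm long (its x), 14 by 14 mm across, a dark hole in each end, lying flat. The point is its centre, half-way up (7 mm).
- jig_seat (a point): Centre of the top face of the raised bright seat, 56 (its x) by 42 mm, of a dark steel jig plate (125 by 84 mm, fixed, place and yaw vary); 14 mm above the table, 6 mm above the plate. A round gauge post, 14 mm across with a 22 mm foot, stands 65 mm along +x from this point; its top is 24 mm above the seat's top face. Plates go with their long side along the seat's x.
- square_tray: Square grey open tray, 104 by 104 mm outside, 18 mm high, walls and floor 4 mm thick; fixed to the bench, its place and yaw differ from start to start. Origin: centre of its underside, on the table; z up.
- round_dish: Round grey open dish, 104 mm across the rim (96 mm at the foot), 18 mm high, wall and floor 4 mm thick; fixed to the bench, its place and yaw differ from start to start. Origin: centre of its underside, on the table; z up.
- long_tray: Oblong grey open tray, 120 mm (its x) by 84 mm (its y) outside, 14 mm high, walls and floor 4 mm thick; fixed to the bench, its place and yaw differ from start to start. Origin: centre of its underside, on the table; z up.
- loupe_mid (a point): Black rubber eye loupe, 38 mm across its base narrowing to 28 mm, 24 mm high, round glass lens on top; loose, to be left alone. The point is its centre, half-way up. A flat round tin with a green lid, 50 mm across and 19 mm high (pose not given), also stands among the parts; the centres of all loose things start at least 85 mm apart.

How it is judged:
At the end, for the whole second after the job is handed in: 8 and 16 mm plates stacked on the seat, either order: heights within 2 mm, centres within 9 mm in x and y, long sides within 0.2 rad. Medium plate on the square tray floor, bar on the oblong tray floor, knob on the dish floor within 34 mm of its centre; all within 0.12 rad of flat, at rest (x of thin_mid in the frame of jig_seat between -0.009 and 0.009 m and y of thin_mid in the frame of jig_seat between -0.009 and 0.009 m and angle between the x axis of each of thin_mid, thick_mid and the x axis of jig_seat, either way round below 0.2 rad and x of thick_mid in the frame of jig_seat between -0.009 and 0.009 m and y of thick_mid in the frame of jig_seat between -0.009 and 0.009 m and ((z of thick_mid in the frame of jig_seat between 0.006 and 0.01 m and z of thin_mid in the frame of jig_seat between 0.018 and 0.022 m) or (z of thin_mid in the frame of jig_seat between 0.002 and 0.006 m and z of thick_mid in the frame of jig_seat between 0.014 and 0.018 m)) and x of medium_mid in the frame of square_tray between -0.035 and 0.035 m and y of medium_mid in the frame of square_tray between -0.035 and 0.035 m and z of medium_mid in the frame of square_tray between 0.0075 and 0.0125 m and horizontal distance between knob_mid and round_dish below 0.034 m and z of knob_mid in the frame of round_dish between 0.0145 and 0.0195 m and x of bar_mid in the frame of long_tray between -0.05 and 0.05 m and y of bar_mid in the frame of long_tray between -0.033 and 0.033 m and z of bar_mid in the frame of long_tray between 0.0085 and 0.0135 m and angle between each of thin_mid, medium_mid, thick_mid, knob_mid's own z axis and vertical below 0.12 rad and linear speed of each of thin, medium, thick, knob, bar below 0.02 m/s and angle between bar_mid's own x axis and vertical above 1.45 rad); the robot touches nothing.
It fails at once if the eye loupe is moved by more than 15 mm (distance of loupe_mid from where it was at the start of the episode above 0.015 m).
It also fails if it takes over 125 s, if anything falls off the work surface, if the arm or the gripper's body presses on something with over 40 N, if the wrist force passes 120 N, or if a joint passes its speed limit or range.

ROBOT

A 7-joint arm with a two-finger parallel gripper is mounted at the origin on the work surface. World frame = base frame: x ahead of the robot, y to its left, z up, the work surface at z = 0. Lengths are in m, angles in rad, forces in N, time in s.
With the tool pointing down it reaches from about 0.35 to 0.9 m from the base axis. Payload 19.9 kg.
Tool frame: the origin (TCP) lies on the centre line of the jaws, within the pads' length; the fingertips stand 25 mm ahead of it and the grasp point (between the pads) lies 6 mm ahead of it; z points along the fingers, y is the line along which they close (so a half turn about z gives the same grasp; the last joint's range is limited). The gripper opens to 94 mm and grips with 3 to 60 N. Pads are 16 mm wide; open, the fingers measure 119 mm over their backs; the gripper's body (75 mm by 177 mm) begins 78 mm behind the grasp point.
Start: joints at [1.119, 0.417, -0.01, 1.614, 0.005, 1.111, -0.053], TCP at [0.249, -0.573, 0.23] pointing down, gripper open.
Joint ranges: [-2.81, 2.81], [-0.39, 2.02], [-1.27, 1.25], [0.06, 2.57], [-1.19, 4.33], [0.19, 2], [-2.82, 2.82]. Speed limits (rad/s): [1.89, 1.89, 2.39, 2.39, 3.01, 3.01, 3.01].

INTERFACE

Orientations are given as a unit quaternion [x, y, z, w].
In Python, from rig import arm, optics, job_done gives the robot as it stands.
- The arm moves only by the shell command python3 -m jog 'ROWS'. ROWS is JSON, a list of rows, each a list of 5 numbers: the opening in per cent of the stroke, from 0 (shut) to 100 (fully open), then the shift along the tool's x, y, z in m, then the turn about the tool's z in rad. In form: [[jaw, tx, ty, tz, roll], ...]. A call has 1 to 12 rows; each row shifts and turns the commanded pose from where the row before left it, along the tool's axes as they then stand; what a row does not reach is not made up. A row lasts 1/8 s, in which the tool goes at most 62.5 mm and 10.7 degrees, less where a joint would pass 70% of its speed; a pose out of reach is approached as far as the arm can. A call with a gripper value outside its range is refused whole. The fingers move at their own pace and stop on an object; the grip force is fixed at half the most. Time passes only in rows, so rows that do not move let the fingers close. It gives the time, the measured TCP pose, the force, the opening and the grip force at its end, in the units of the state.
- arm.read_state(): the state, without advancing time (a new reading comes with each control period).
- optics.capture(name): name is "side" or "top"; returns a dict with "color" (400x640x3 uint8, red, green, blue), "z_map" (400x640 float32, m along the optical axis (not along the pixel's ray), 0 where there is no reading), "fov_y" (degrees; the focal length in pixels is half the picture's height over the tangent of half this angle, whatever the lens; pixels are square), "cx", "cy" (the principal point, pixels), "rvec" (rotation vector, rad) and "tvec" (3), from world to camera coordinates, as OpenCV has them. Camera axes: x right, y down, z forward; pixel columns grow to the right and rows downward; lengths in m; the calibration is good to about 2 mm. A picture is of the moment at which its call begins.
- job_done(): hands the job in; it is judged then, once.
The state is a dict: "t": time; "q": joint angles; "joint_vel": joint speeds; "effort": joint torques, N m; "ee_pos": TCP position; "tcp_rot": TCP orientation; "ft_force": force on the tool from outside, world axes, zero at the start; "torque": the same for the moment, N m; "width": finger opening in m; "finger_force": force on a finger pad.
Only numpy, scipy, OpenCV 4.12 (cv2) and the standard library are available. Lean on these libraries where they do the work, as an engineer would, in place of code of your own. Each camera call takes 0.05 s, during which the arm holds its last target. There are 200 camera calls.

## Working session

There is one attempt and no reset: what is moved stays moved. The work goes in short steps, Python scripts to look and compute and a shell command to move; the robot and the scene stay as the last step left them, time stands still between calls to the robot, and variables do not carry over. Pictures are saved under pics/ and viewed, at most 14 in all, crops included, and the job is handed in when it is done.

```bash
mkdir -p pics; ls; cat > h.py <<'E'
import numpy as np,cv2
from rig import arm,optics
def cap(n):
    d=optics.capture(n); R=cv2.Rodrigues(np.array(d['rvec'],float))[0]; t=np.array(d['tvec'],float).ravel()
    f=d['color'].shape[0]/2/np.tan(np.radians(d['fov_y'])/2)
    d.update(R=R,t=t,f=f); return d
def ray(d,uv,z):
    uv=np.atleast_2d(np.array(uv,float))
    c=np.c_[(uv[:,0]-d['cx'])/d['f'],(uv[:,1]-d['cy'])/d['f'],np.ones(len(uv))]
    w=c@d['R']; o=-d['R'].T@d['t']
    return o+w*((z-o[2])/w[:,2])[:,None]
def cloud(d):
    z=d['z_map']; v,u=np.mgrid[:z.shape[0],:z.shape[1]]
    c=np.stack([(u-d['cx'])/d['f']*z,(v-d['cy'])/d['f']*z,z],-1)
    return (c-d['t'])@d['R']
def save(d,n): cv2.imwrite('pics/'+n,d['color'][:,:,::-1])
E
python3 - <<'E'
from h import *
for n in('top','side'):
    d=cap(n); save(d,n+'0.png'); print(n,d['f'],d['cx'],d['cy'],-d['R'].T@d['t'],d['R'][2], (d['z_map']>0).mean())
s=arm.read_state();print(s)
E
```

```text
pics
top 420.0978754972983 318.1171055109369 199.69537134228963 [ 0.32915356 -0.01104257  1.0338016 ] [ 0.19979321  0.00973845 -0.97978969] 0.995984375
side 502.8788397999831 319.6771203771405 194.37270402961718 [0.03791622 0.60809495 0.65879063] [ 0.50353317 -0.6158866  -0.60591917] 0.99601171875
{'t': 0.1, 'q': array([ 1.11950704,  0.41790978, -0.01031165,  1.61411663,  0.004673  ,
        1.11072248, -0.05298363]), 'joint_vel': array([-0.00196491, -0.00181487, -0.00031208, -0.00019375,  0.00078967,
       -0.00126412, -0.00084444]), 'effort': array([-1.02024133e-03, -8.52589917e+01,  6.39646556e-01, -4.26699650e+01,
       -4.88447479e-02,  1.63942657e-02,  1.41644328e-06]), 'ee_pos': array([ 0.24888384, -0.57295499,  0.22988948]), 'tcp_rot': array([ 9.79080207e-01,  2.03473897e-01, -1.44283751e-04, -5.47386186e-04]), 'ft_force': array([0.6049061 , 0.03172894, 0.42594547]), 'torque': array([ 0.00244046,  0.01902784, -0.00943939]), 'finger_force': 0.0, 'width': 0.09389582166286164}
```

View pics/top0.png

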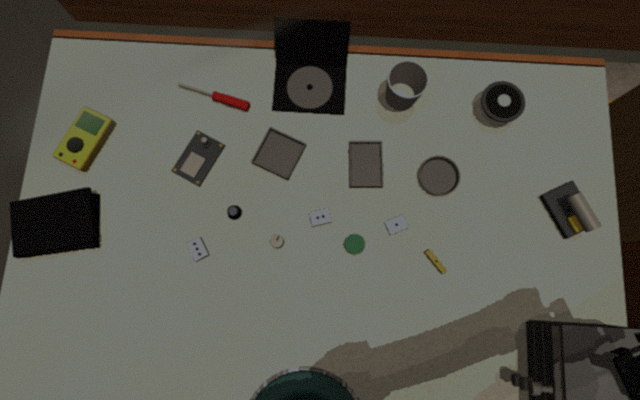

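View pics/side0.png

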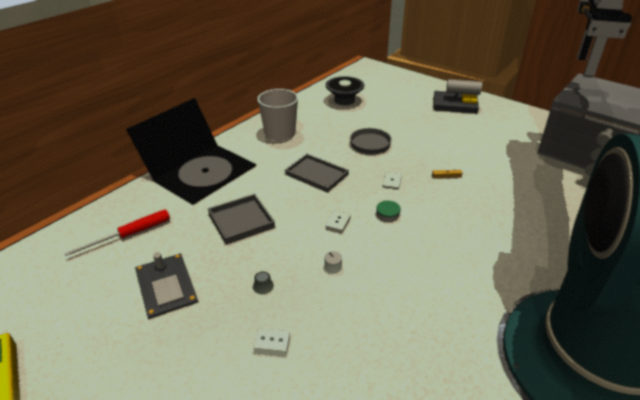

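The top view shows thick at (198,249), medium (320,217), thin (396,225), knob (277,241), loupe (234,212), tin (354,244) and bar (435,261). The jig is at (198,158), with its post at (206,141), the square tray at (279,153), the long tray at (366,164) and the dish at (438,176). The side view agrees.

```bash
python3 - <<'E'
from h import *
O={'thick':(198,249,16,.016),'medium':(320,217,16,.012),'thin':(396,225,16,.008),'knob':(277,241,12,.026),'bar':(435,261,18,.014),'seat':(194,164,16,.014),'loupe':(234,212,12,.024),'post':(206,141,8,.038),'jig':(198,158,34,.008),'sq':(279,153,36,.018),'long':(366,164,32,.014),'dish':(438,176,28,.018)}
d=cap('top'); P=cloud(d); img=d['color'].astype(int)
print('table z',np.median(P[255:300,300:400,2]),P[255:300,300:400,2].std())
tiles=[]
for k,(u,v,r,h) in O.items():
    z=P[v-r:v+r+1,u-r:u+r+1,2]; c=d['color'][v-r:v+r+1,u-r:u+r+1]
    m=(z>h*.5).astype(np.uint8)
    print(k,np.percentile(z,[5,50,95]).round(3),m.sum(),'bg',c[0,0],'ctr',c[r,r],ray(d,(u,v),h)[0].round(3))
    tiles.append(cv2.resize(c,(200,200),interpolation=cv2.INTER_NEAREST))
g=np.vstack([np.hstack(tiles[i:i+4]) for i in(0,4,8)])
g=np.clip(g.astype(float)*1.3,0,255).astype(np.uint8)
cv2.imwrite('pics/tiles.png',g[:,:,::-1])
E
```

```text
table z 0.0012937294990294636 0.0767667785372973
thick [-0.001  0.002  0.019] 337 bg [117 117 116] ctr [84 85 89] [0.399 0.281 0.016]
medium [-0.001  0.002  0.015] 308 bg [115 118 111] ctr [112 115 120] [ 0.494 -0.008  0.012]
thin [-0.002  0.002  0.011] 363 bg [118 123 112] ctr [63 63 64] [ 0.486 -0.196  0.008]
knob [-0.002  0.002  0.029] 149 bg [120 123 112] ctr [107 100  88] [0.428 0.092 0.026]
bar [-0.002  0.002  0.016] 197 bg [115 119 110] ctr [82 73 33] [ 0.403 -0.291  0.014]
seat [0.001 0.01  0.018] 889 bg [117 119 112] ctr [108 103  92] [0.61  0.317 0.014]
loupe [-0.001  0.002  0.026] 125 bg [120 124 111] ctr [68 69 73] [0.493 0.202 0.024]
post [0.001 0.01  0.04 ] 43 bg [108  90  38] ctr [58 54 46] [0.665 0.286 0.038]
jig [-0.001  0.003  0.015] 1850 bg [116 119 117] ctr [103  96  88] [0.629 0.31  0.008]
sq [-0.002  0.002  0.016] 416 bg [119 123 110] ctr [73 71 62] [0.651 0.105 0.018]
long [-0.001  0.003  0.013] 566 bg [111 115 107] ctr [73 67 62] [ 0.636 -0.116  0.014]
dish [-0.001  0.003  0.018] 358 bg [112 115 109] ctr [80 70 66] [ 0.614 -0.296  0.018]
```

View pics/tiles.png

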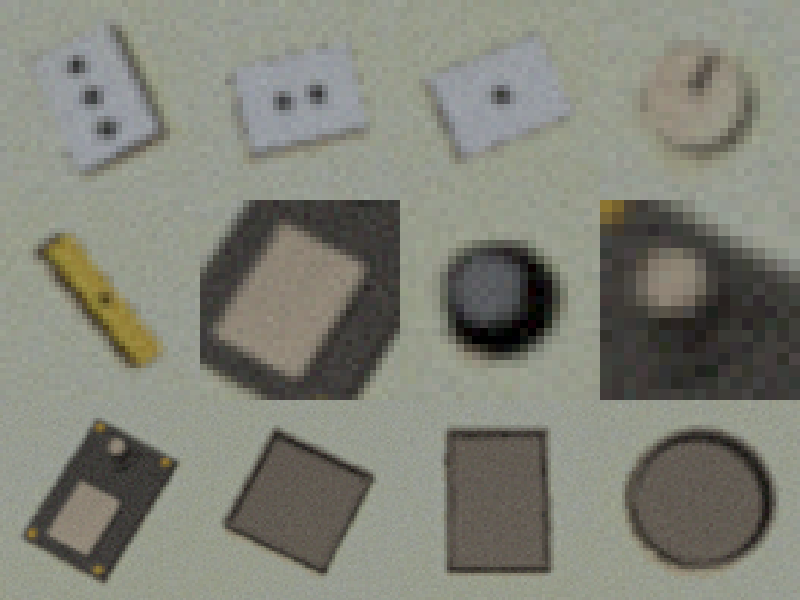

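The tiles confirm which part is which (3, 2 and 1 holes), and the pads of colour and depth separate cleanly. Next step is fitting the poses.

```bash
cat > meas.py <<'E'
from h import *
O={'thick':(198,249,16,.016),'medium':(320,217,16,.012),'thin':(396,225,16,.008),'knob':(277,241,12,.026),'bar':(435,261,18,.014),'seat':(194,164,16,.014),'loupe':(234,212,12,.024),'post':(206,141,8,.038),'sq':(279,153,36,.018),'long':(366,164,32,.014),'dish':(438,176,28,.018),'tin':(354,244,16,.019)}
def avg(n,k=5):
    D=[cap(n) for _ in range(k)]; d=D[0]
    d['c']=np.mean([x['color'].astype(float) for x in D],0)
    d['z_map']=np.median([x['z_map'] for x in D],0); return d
def fit(d,k,u,v,r,h):
    P=cloud(d)[...,2]-.002
    c=cv2.resize(d['c'],None,fx=1,fy=1); s=c.sum(2); br=c[...,2]-c[...,0]; bright=c.max(2)
    win=np.zeros(P.shape,bool); win[v-r:v+r+1,u-r:u+r+1]=1
    if k in('thick','medium','thin'): m=(br>-1.5)&(P>h*.4)
    elif k=='bar': m=(br<-25)
    elif k in('seat','post'): m=(s>240)&(br<-3)&(br>-35)&(P>h*.6)
    elif k in('knob',): m=(P>h*.75)
    elif k in('loupe','tin'): m=(P>h*.5)
    else: m=(s<270)
    m=(m&win).astype(np.uint8)
    n,l,st,ce=cv2.connectedComponentsWithStats(m); i=1+np.argmax(st[1:,4])
    cs,_=cv2.findContours((l==i).astype(np.uint8),cv2.RETR_EXTERNAL,cv2.CHAIN_APPROX_NONE)
    full=np.zeros_like(m); cv2.drawContours(full,cs,-1,1,-1)
    vv,uu=np.nonzero(full)
    hh=h+.002
    X=ray(d,np.c_[uu,vv],hh)[:,:2]; ctr=X.mean(0)
    w,V=np.linalg.eigh(np.cov(X.T)); a=np.arctan2(V[1,1],V[0,1])
    rect=cv2.minAreaRect(X.astype(np.float32))
    e=np.array(rect[1])*1000; ra=np.radians(rect[2])+(np.pi/2 if e[1]>e[0] else 0)
    return ctr,a,e,ra,np.sqrt(12*w)*1000,(ctr if 0 else np.array(rect[0]))
if __name__=='__main__':
    d=avg('top')
    for k,o in O.items():
        c,a,e,ra,ext,rc=fit(d,k,*o)
        f=lambda x:(x+np.pi/2)%np.pi-np.pi/2
        print(k,c.round(4),'rectc',rc.round(4),'yaw %.3f rect %.3f'%(f(a),f(ra)),'size',e.round(0),'ext',ext.round(0))
E
python3 meas.py
python3 -c "
from h import *
s=arm.read_state();R=__import__('scipy.spatial.transform',fromlist=['Rotation']).Rotation.from_quat(s['tcp_rot']).as_matrix();print(R.round(3))"
```

```text
thick [0.3993 0.2833] rectc [0.3993 0.2833] yaw 0.545 rect 0.565 size [50. 35.] ext [35. 49.]
medium [ 0.4955 -0.0079] rectc [ 0.4954 -0.008 ] yaw -1.277 rect -1.267 size [35. 48.] ext [36. 49.]
thin [ 0.4879 -0.1958] rectc [ 0.4877 -0.1961] yaw -1.122 rect -1.133 size [35. 49.] ext [35. 49.]
knob [0.4291 0.092 ] rectc [0.429  0.0915] yaw 0.486 rect 0.080 size [31. 29.] ext [27. 28.]
bar [ 0.4032 -0.2908] rectc [ 0.4031 -0.2909] yaw 0.715 rect 0.701 size [67. 16.] ext [16. 67.]
seat [0.6093 0.3202] rectc [0.6095 0.32  ] yaw -0.431 rect -0.448 size [41. 55.] ext [41. 55.]
loupe [0.495 0.203] rectc [0.4947 0.203 ] yaw 0.750 rect 0.096 size [30. 27.] ext [25. 27.]
post [0.6684 0.2919] rectc [0.669  0.2911] yaw 0.216 rect 0.059 size [10. 10.] ext [10. 12.]
sq [0.6489 0.1056] rectc [0.6495 0.1057] yaw -0.144 rect 1.177 size [108. 108.] ext [107. 108.]
long [ 0.6351 -0.1139] rectc [ 0.6358 -0.1134] yaw 0.052 rect 0.058 size [120.  86.] ext [ 85. 123.]
dish [ 0.6144 -0.2958] rectc [ 0.614 -0.296] yaw -0.964 rect -1.512 size [103. 106.] ext [89. 95.]
tin [ 0.4334 -0.0952] rectc [ 0.4334 -0.0959] yaw -1.550 rect -1.513 size [46. 48.] ext [43. 43.]
[[ 0.917  0.398 -0.   ]
 [ 0.398 -0.917  0.   ]
 [-0.    -0.    -1.   ]]
```

```bash
cat > go.py <<'E'
import sys,numpy as np
from rig import arm
from scipy.spatial.transform import Rotation as Ro
x,y,z,yaw=map(float,sys.argv[1:5])
s=arm.read_state(); R=Ro.from_quat(s['tcp_rot']).as_matrix()
d=R.T@(np.array([x,y,z])-s['ee_pos'])
cur=np.arctan2(R[1,0],R[0,0]); q7=s['q'][6]
dy=(yaw-cur+np.pi/2)%np.pi-np.pi/2
az=np.arctan2(y,x)-np.arctan2(s['ee_pos'][1],s['ee_pos'][0])
print('t %.2f pos %s yaw %.3f q7 %.2f | shift %s roll %.3f (other way %.3f) tilt %.3f'%(s['t'],s['ee_pos'].round(4),cur,q7,d.round(4),-dy,-dy+np.pi*np.sign(dy),R[2,2]))
r=-dy
c,sn=np.cos(r),np.sin(r); print('if rolled first: shift',[round(c*d[0]+sn*d[1],4),round(-sn*d[0]+c*d[1],4),round(d[2],4)],'q7 guess',q7)
E
python3 go.py .4032 -.2908 .12 .708
```

```text
t 0.40 pos [ 0.249  -0.5732  0.2303] yaw 0.410 q7 -0.05 | shift [ 0.2539 -0.1975  0.1104] roll -0.298 (other way 2.843) tilt -1.000
if rolled first: shift [np.float64(0.3007), np.float64(-0.1142), np.float64(0.1104)] q7 guess -0.05299693111279633
```

```bash
python3 -m jog '[[50,0.036,-0.028,0.0155,0],[50,0.036,-0.028,0.0155,0],[50,0.036,-0.028,0.0155,0],[50,0.036,-0.028,0.0155,0],[50,0.036,-0.028,0.0155,0],[50,0.036,-0.028,0.0155,0],[50,0.036,-0.028,0.0155,0],[50,0,0,0,-0.149],[50,0,0,0,-0.149],[50,0,0,0,0],[50,0,0,0,0]]'; python3 go.py .4032 -.2908 .028 .708
```

```text
t: 1.78
ee_pos: [0.402, -0.2932, 0.122]
tcp_rot: [0.939, 0.345, 0.0, 0.0]
ft_force: [0.1, -0.4, 0.1]
width: 0.0469
finger_force: 0.0
t 1.77 pos [ 0.402  -0.2932  0.122 ] yaw 0.704 q7 -0.38 | shift [ 0.0025 -0.0011  0.094 ] roll -0.004 (other way 3.138) tilt -1.000
if rolled first: shift [np.float64(0.0025), np.float64(-0.0011), np.float64(0.094)] q7 guess -0.38215160961244576
```

```bash
python3 -m jog '[[50,0.0025,-0.001,0.03,0],[50,0,0,0.03,0],[50,0,0,0.02,0],[50,0,0,0.014,0],[50,0,0,0,0],[0,0,0,0,0],[0,0,0,0,0],[0,0,0,0,0],[0,0,0,0,0],[0,0,0,0,0],[0,0,0,-0.03,0],[0,0,0,-0.05,0]]'; python3 go.py .635 -.1137 .12 .055
```

```text
t: 3.28
ee_pos: [0.4024, -0.29, 0.1077]
tcp_rot: [0.938, 0.347, -0.001, -0.001]
ft_force: [0.3, -1.1, -0.3]
width: 0.0133
finger_force: 30.0
t 3.27 pos [ 0.4024 -0.29    0.1077] yaw 0.708 q7 -0.39 | shift [ 0.2913  0.0173 -0.0125] roll 0.653 (other way -2.489) tilt -1.000
if rolled first: shift [np.float64(0.2419), np.float64(-0.1632), np.float64(-0.0125)] q7 guess -0.39233141533331284
```

```bash
python3 -m jog '[[0,0.0485,0.003,-0.002,0],[0,0.0485,0.003,-0.002,0],[0,0.0485,0.003,-0.002,0],[0,0.0485,0.003,-0.002,0],[0,0.0485,0.003,-0.002,0],[0,0.0485,0.003,-0.002,0],[0,0,0,0,0.163],[0,0,0,0,0.163],[0,0,0,0,0.163],[0,0,0,0,0.163],[0,0,0,0,0],[0,0,0,0,0]]'; python3 go.py .635 -.1137 .033 .055
```

```text
t: 4.78
ee_pos: [0.636, -0.1151, 0.1198]
tcp_rot: [1.0, 0.03, -0.0, -0.0]
ft_force: [-1.0, 0.3, -2.2]
width: 0.0133
finger_force: 30.0
t 4.78 pos [ 0.636  -0.1151  0.1198] yaw 0.060 q7 -1.43 | shift [-0.0009 -0.0014  0.0868] roll 0.005 (other way -3.137) tilt -1.000
if rolled first: shift [np.float64(-0.0009), np.float64(-0.0014), np.float64(0.0868)] q7 guess -1.4274684584200183
```

```bash
python3 -m jog '[[0,0,-0.001,0.03,0],[0,0,0,0.03,0],[0,0,0,0.018,0],[0,0,0,0.008,0],[0,0,0,0,0],[40,0,0,0,0],[40,0,0,0,0],[40,0,0,0,0],[40,0,0,-0.02,0],[40,0,0,-0.04,0],[40,0,0,-0.04,0],[60,0,0,0,0]]'; python3 go.py .4295 .092 .12 .2
```

```text
t: 6.28
ee_pos: [0.6379, -0.1144, 0.1387]
tcp_rot: [1.0, 0.028, 0.003, 0.001]
ft_force: [-0.2, 0.4, -0.2]
width: 0.0443
finger_force: 0.0
t 6.28 pos [ 0.6379 -0.1144  0.1387] yaw 0.056 q7 -1.43 | shift [-0.1967 -0.2178  0.0172] roll -0.144 (other way 2.997) tilt -1.000
if rolled first: shift [np.float64(-0.1634), np.float64(-0.2438), np.float64(0.0172)] q7 guess -1.4308376983488142
```

```bash
python3 -m jog '[[62,-0.033,-0.0363,0.003,0],[62,-0.033,-0.0363,0.003,0],[62,-0.033,-0.0363,0.003,0],[62,-0.033,-0.0363,0.003,0],[62,-0.033,-0.0363,0.003,0],[62,-0.033,-0.0363,0.003,0],[62,0,0,0,0],[62,0,0,0,0]]'; python3 go.py .4295 .092 .03 .056; python3 -c "
from h import *
d=cap('side');save(d,'s1.png')"
```

```text
t: 7.28
ee_pos: [0.4267, 0.0921, 0.1164]
tcp_rot: [1.0, 0.028, 0.0, 0.0]
ft_force: [0.7, -0.5, 0.2]
width: 0.0579
finger_force: 0.0
t 7.28 pos [0.4267 0.0921 0.1164] yaw 0.056 q7 -1.86 | shift [0.0028 0.0002 0.0864] roll -0.000 (other way 3.141) tilt -1.000
if rolled first: shift [np.float64(0.0028), np.float64(0.0002), np.float64(0.0864)] q7 guess -1.8641630076268259
```

View pics/s1.png

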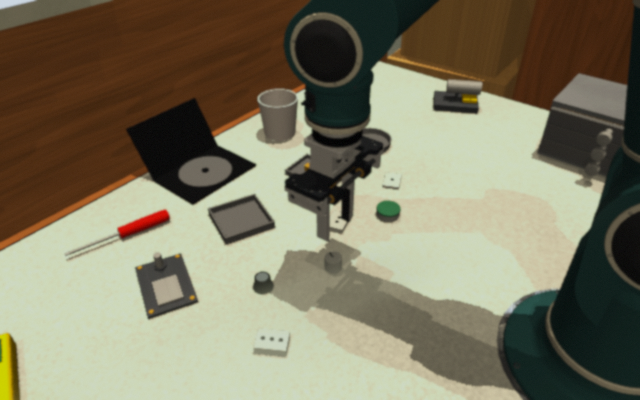

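The gripper hangs centred over the knob (333,262), and the brass bar is visible as a sliver in the long tray at (307,166). Descending.

```bash
python3 -m jog '[[62,0.003,0,0.03,0],[62,0,0,0.03,0],[62,0,0,0.018,0],[62,0,0,0.009,0],[62,0,0,0,0],[0,0,0,0,0],[0,0,0,0,0],[0,0,0,0,0],[0,0,0,0,0],[0,0,0,-0.02,0],[0,0,0,-0.05,0],[0,0,0,0,0]]'; python3 go.py .6142 -.2959 .12 .056
```

```text
t: 8.82
ee_pos: [0.4308, 0.0928, 0.1017]
tcp_rot: [1.0, 0.028, 0.002, -0.0]
ft_force: [-0.0, -0.1, -0.7]
width: 0.0308
finger_force: 30.0
t 8.82 pos [0.4308 0.0928 0.1017] yaw 0.056 q7 -1.88 | shift [ 0.1616  0.3983 -0.0178] roll -0.000 (other way 3.141) tilt -1.000
if rolled first: shift [np.float64(0.1614), np.float64(0.3984), np.float64(-0.0178)] q7 guess -1.875346026618079
```

```bash
python3 -m jog '[[0,0.018,0.0443,-0.002,0],[0,0.018,0.0443,-0.002,0],[0,0.018,0.0443,-0.002,0],[0,0.018,0.0443,-0.002,0],[0,0.018,0.0443,-0.002,0],[0,0.018,0.0443,-0.002,0],[0,0.018,0.0443,-0.002,0],[0,0.018,0.0443,-0.002,0],[0,0.018,0.0443,-0.002,0],[0,0,0,0,0],[0,0,0,0,0]]'; python3 go.py .6142 -.2959 .0345 .056
```

```text
t: 10.2
ee_pos: [0.6127, -0.2958, 0.1159]
tcp_rot: [1.0, 0.028, -0.001, -0.001]
ft_force: [-0.2, 0.2, -1.2]
width: 0.0305
finger_force: 30.0
t 10.20 pos [ 0.6127 -0.2958  0.1159] yaw 0.056 q7 -1.14 | shift [0.0016 0.0003 0.0814] roll 0.000 (other way -3.141) tilt -1.000
if rolled first: shift [np.float64(0.0016), np.float64(0.0003), np.float64(0.0814)] q7 guess -1.1383358369078636
```

```bash
python3 -m jog '[[0,0.0015,0,0.03,0],[0,0,0,0.03,0],[0,0,0,0.014,0],[0,0,0,0.007,0],[0,0,0,0,0],[55,0,0,0,0],[55,0,0,0,0],[55,0,0,0,0],[55,0,0,-0.02,0],[55,0,0,-0.04,0],[55,0,0,-0.03,0],[55,0,0,0,0]]'; python3 go.py .4955 -.0079 .12 -1.272
```

```text
t: 11.7
ee_pos: [0.6161, -0.2972, 0.13]
tcp_rot: [1.0, 0.028, 0.002, 0.001]
ft_force: [-0.3, -0.2, -0.6]
width: 0.0517
finger_force: 0.0
t 11.70 pos [ 0.6161 -0.2972  0.13  ] yaw 0.056 q7 -1.14 | shift [-0.1044 -0.2956  0.0088] roll 1.328 (other way -1.814) tilt -1.000
if rolled first: shift [np.float64(-0.312), np.float64(0.0301), np.float64(0.0088)] q7 guess -1.1382976498877182
```

```bash
python3 -m jog '[[62,-0.0149,-0.0422,0.001,0],[62,-0.0149,-0.0422,0.001,0],[62,-0.0149,-0.0422,0.001,0],[62,-0.0149,-0.0422,0.001,0],[62,-0.0149,-0.0422,0.001,0],[62,-0.0149,-0.0422,0.001,0],[62,-0.0149,-0.0422,0.001,0]]' >/dev/null; python3 -m jog '[[62,0,0,0,-0.181],[62,0,0,0,-0.181],[62,0,0,0,-0.181],[62,0,0,0,-0.181],[62,0,0,0,-0.181],[62,0,0,0,-0.181],[62,0,0,0,-0.181],[62,0,0,0,-0.181],[62,0,0,0,-0.181],[62,0,0,0,-0.181],[62,0,0,0,0],[62,0,0,0,0]]'; python3 go.py .4955 -.0079 .028 -1.272
```

```text
t: 14.08
ee_pos: [0.494, -0.0075, 0.119]
tcp_rot: [0.597, 0.802, -0.0, -0.0]
ft_force: [-1.1, -0.1, 0.2]
width: 0.0585
finger_force: 0.0
t 14.07 pos [ 0.494  -0.0075  0.119 ] yaw 1.861 q7 0.02 | shift [-0.0008  0.0013  0.091 ] roll -0.008 (other way 3.133) tilt -1.000
if rolled first: shift [np.float64(-0.0008), np.float64(0.0013), np.float64(0.091)] q7 guess 0.023866919601910366
```

```bash
python3 -m jog '[[62,-0.001,0.0015,0.03,-0.008],[62,0,0,0.03,0],[62,0,0,0.02,0],[62,0,0,0.011,0],[62,0,0,0,0],[0,0,0,0,0],[0,0,0,0,0],[0,0,0,0,0],[0,0,0,0,0],[0,0,0,-0.02,0],[0,0,0,-0.06,0],[0,0,0,0,0]]'; python3 go.py .649 .1056 .12 1.177
```

```text
t: 15.58
ee_pos: [0.4978, -0.0079, 0.1115]
tcp_rot: [0.592, 0.806, 0.001, 0.003]
ft_force: [0.8, -0.1, -1.7]
width: 0.0358
finger_force: 30.0
t 15.57 pos [ 0.4978 -0.0079  0.1115] yaw 1.874 q7 0.02 | shift [ 0.0633  0.1783 -0.0077] roll 0.697 (other way -2.445) tilt -1.000
if rolled first: shift [np.float64(0.1629), np.float64(0.0962), np.float64(-0.0077)] q7 guess 0.02097100642469948
```

```bash
python3 -m jog '[[0,0.0158,0.0446,-0.002,0],[0,0.0158,0.0446,-0.002,0],[0,0.0158,0.0446,-0.002,0],[0,0.0158,0.0446,-0.002,0],[0,0,0,0,0.174],[0,0,0,0,0.174],[0,0,0,0,0.174],[0,0,0,0,0.174],[0,0,0,0,0],[0,0,0,0,0]]'; python3 go.py .649 .1056 .0325 1.177
```

```text
t: 16.82
ee_pos: [0.647, 0.1056, 0.1156]
tcp_rot: [0.83, 0.557, -0.0, -0.0]
ft_force: [1.0, -0.4, 0.3]
width: 0.0356
finger_force: 30.0
t 16.82 pos [0.647  0.1056 0.1156] yaw 1.182 q7 -0.77 | shift [0.0007 0.0019 0.0831] roll 0.005 (other way -3.137) tilt -1.000
if rolled first: shift [np.float64(0.0008), np.float64(0.0019), np.float64(0.0831)] q7 guess -0.7653473229290927
```

```bash
python3 -m jog '[[0,0.001,0.002,0.03,0],[0,0,0,0.03,0],[0,0,0,0.016,0],[0,0,0,0.007,0],[0,0,0,0,0],[58,0,0,0,0],[58,0,0,0,0],[58,0,0,0,0],[58,0,0,-0.02,0],[58,0,0,-0.04,0],[58,0,0,-0.04,0],[58,0,0,0,0]]'; python3 go.py .3993 .2833 .13 .552;  python3 -c "
from h import *
d=cap('top');save(d,'t1.png')"
```

```text
t: 18.32
ee_pos: [0.6512, 0.1063, 0.1377]
tcp_rot: [0.832, 0.555, 0.003, 0.001]
ft_force: [-0.9, -0.3, -0.2]
width: 0.0544
finger_force: 0.0
t 18.32 pos [0.6512 0.1063 0.1377] yaw 1.178 q7 -0.76 | shift [ 0.067  -0.3005  0.0064] roll 0.626 (other way -2.516) tilt -1.000
if rolled first: shift [np.float64(-0.1217), np.float64(-0.2829), np.float64(0.0064)] q7 guess -0.7625403313006495
```

View pics/t1.png

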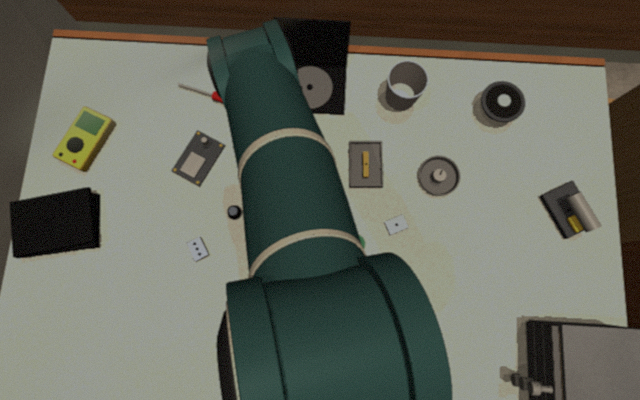

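```bash
python3 -m jog '[[62,0.0112,-0.0501,0.001,0],[62,0.0112,-0.0501,0.001,0],[62,0.0112,-0.0501,0.001,0],[62,0.0112,-0.0501,0.001,0],[62,0.0112,-0.0501,0.001,0],[62,0.0112,-0.0501,0.001,0],[62,0,0,0,-0.18],[62,0,0,0,-0.18],[62,0,0,0,-0.18],[62,0,0,0,-0.18],[62,0,0,0,-0.18],[62,0,0,0,-0.18]]' >/dev/null; python3 -m jog '[[62,0,0,0,-0.18],[62,0,0,0,-0.18],[62,0,0,0,-0.18],[62,0,0,0,-0.18],[62,0,0,0,-0.18],[62,0,0,0,-0.18],[62,0,0,0,-0.18],[62,0,0,0,-0.176],[62,0,0,0,0],[62,0,0,0,0]]'; python3 go.py .3993 .2833 .029 .552
```

```text
t: 21.12
ee_pos: [0.3974, 0.2828, 0.1269]
tcp_rot: [-0.271, 0.963, -0.0, -0.0]
ft_force: [0.8, 0.2, 0.5]
width: 0.0583
finger_force: 0.0
t 21.12 pos [0.3974 0.2828 0.1269] yaw -2.594 q7 0.99 | shift [-0.0019 -0.0006  0.0979] roll -0.004 (other way 3.138) tilt -1.000
if rolled first: shift [np.float64(-0.0019), np.float64(-0.0006), np.float64(0.0979)] q7 guess 0.9852088663823447
```

```bash
python3 -m jog '[[62,-0.001,0,0.03,0],[62,0,0,0.03,0],[62,0,0,0.026,0],[62,0,0,0.012,0],[62,0,0,0,0],[0,0,0,0,0],[0,0,0,0,0],[0,0,0,0,0],[0,0,0,0,0],[0,0,0,-0.02,0],[0,0,0,-0.06,0],[0,0,0,0,0]]'; python3 go.py .6093 .3202 .12 -.44
```

```text
t: 22.62
ee_pos: [0.3997, 0.2845, 0.1122]
tcp_rot: [-0.272, 0.962, 0.0, 0.003]
ft_force: [0.2, 0.5, -1.1]
width: 0.0358
finger_force: 30.0
t 22.62 pos [0.3997 0.2845 0.1122] yaw -2.590 q7 0.96 | shift [-0.1972 -0.0795 -0.0068] roll 0.992 (other way -2.150) tilt -1.000
if rolled first: shift [np.float64(-0.1744), np.float64(0.1216), np.float64(-0.0068)] q7 guess 0.9628917893226773
```

```bash
python3 -m jog '[[0,-0.0394,-0.0159,-0.002,0],[0,-0.0394,-0.0159,-0.002,0],[0,-0.0394,-0.0159,-0.002,0],[0,-0.0394,-0.0159,-0.002,0],[0,-0.0394,-0.0159,-0.002,0],[0,0,0,0,0.165],[0,0,0,0,0.165],[0,0,0,0,0.165],[0,0,0,0,0.165],[0,0,0,0,0.165],[0,0,0,0,0.167],[0,0,0,0,0]]'>/dev/null;python3 -m jog '[[0,0,0,0,0],[0,0,0,0,0]]'; python3 go.py .6093 .3202 .0435 -.44
```

```text
t: 24.38
ee_pos: [0.6077, 0.3191, 0.1187]
tcp_rot: [0.217, 0.976, -0.0, -0.0]
ft_force: [0.5, -0.7, -1.6]
width: 0.0354
finger_force: 30.0
t 24.38 pos [0.6077 0.3191 0.1187] yaw 2.704 q7 0.28 | shift [-0.001   0.0017  0.0752] roll 0.002 (other way -3.139) tilt -1.000
if rolled first: shift [np.float64(-0.001), np.float64(0.0017), np.float64(0.0752)] q7 guess 0.2797469358717427
```

```bash
python3 -m jog '[[0,-0.001,0.0015,0.03,0],[0,0,0,0.025,0],[0,0,0,0.013,0],[0,0,0,0.0065,0],[0,0,0,0,0]]'; python3 go.py .6093 .3202 .0435 -.44; python3 -m jog '[[0,0,0,0,0],[58,0,0,0,0],[58,0,0,0,0],[58,0,0,0,0],[58,0,0,-0.02,0],[58,0,0,-0.04,0],[58,0,0,-0.04,0],[58,0,0,0,0]]'; python3 go.py .4879 -.1958 .13 -1.125
```

```text
t: 25.0
ee_pos: [0.6094, 0.3203, 0.0446]
tcp_rot: [0.218, 0.976, 0.0, 0.0]
ft_force: [-0.1, -0.6, -1.4]
width: 0.0353
finger_force: 30.0
t 25.00 pos [0.6094 0.3203 0.0446] yaw 2.702 q7 0.24 | shift [ 0.0001 -0.0002  0.0011] roll 0.000 (other way -3.141) tilt -1.000
if rolled first: shift [np.float64(0.0001), np.float64(-0.0002), np.float64(0.0011)] q7 guess 0.24156819403988614
t: 26.0
ee_pos: [0.6106, 0.3212, 0.1492]
tcp_rot: [0.218, 0.976, 0.002, 0.002]
ft_force: [0.7, 0.4, -0.1]
width: 0.0545
finger_force: 0.0
t 26.00 pos [0.6106 0.3212 0.1492] yaw 2.702 q7 0.29 | shift [-0.109  -0.5201  0.0172] roll 0.685 (other way -2.456) tilt -1.000
if rolled first: shift [np.float64(-0.4135), np.float64(-0.3338), np.float64(0.0172)] q7 guess 0.2910707254977693
```

```bash
python3 -m jog '[[62,-0.0109,-0.052,0.002,0],[62,-0.0109,-0.052,0.002,0],[62,-0.0109,-0.052,0.002,0],[62,-0.0109,-0.052,0.002,0],[62,-0.0109,-0.052,0.002,0],[62,-0.0109,-0.052,0.002,0],[62,-0.0109,-0.052,0.002,0],[62,-0.0109,-0.052,0.002,0],[62,-0.0109,-0.052,0.002,0],[62,-0.0109,-0.052,0.002,0]]'>/dev/null; python3 -m jog '[[62,0,0,0,0.171],[62,0,0,0,0.171],[62,0,0,0,0.171],[62,0,0,0,0.172],[62,0,0,0,0],[62,0,0,0,0]]'; python3 go.py .4879 -.1958 .027 -1.125;python3 - <<'E'
from meas import *
d=avg('top',3); save(d,'t2.png')
for k,h in(('seat',.030),):
    v,u=160,196
    for kk in('thick',):
        print(fit(d,kk,u,v,18,h))
c=d['color'][125:195,160:310]; cv2.imwrite('pics/c2.png',cv2.resize(c,None,fx=5,fy=5)[:,:,::-1])
E
```

```text
t: 28.0
ee_pos: [0.4866, -0.1967, 0.1246]
tcp_rot: [0.531, 0.847, -0.0, -0.0]
ft_force: [0.5, -0.1, -0.9]
width: 0.0581
finger_force: 0.0
t 28.00 pos [ 0.4866 -0.1967  0.1246] yaw 2.021 q7 0.56 | shift [0.0003 0.0016 0.0976] roll 0.004 (other way -3.137) tilt -1.000
if rolled first: shift [np.float64(0.0003), np.float64(0.0016), np.float64(0.0976)] q7 guess 0.5613362906859055
(array([0.6097509 , 0.31877333]), np.float64(2.6979483764831094), array([34.36203673, 49.4713895 ]), np.float64(2.6940256623746572), array([34.21531236, 49.40651891]), array([0.61026454, 0.31850174]))
```

View pics/c2.png

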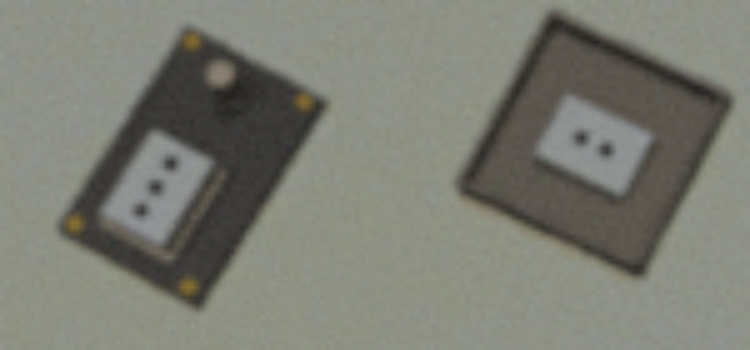

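The thick plate lies square on the seat, about 1.5 mm off centre, and the medium plate is flat in the square tray. Next is the thin plate.

```bash
python3 -m jog '[[62,0,0.001,0.03,0.004],[62,0,0,0.03,0],[62,0,0,0.026,0],[62,0,0,0.0115,0],[62,0,0,0,0],[0,0,0,0,0],[0,0,0,0,0],[0,0,0,0,0],[0,0,0,0,0],[0,0,0,-0.02,0],[0,0,0,-0.08,0],[0,0,0,-0.02,0]]'; python3 go.py .6093 .3195 .14 -.44
```

```text
t: 29.65
ee_pos: [0.4885, -0.1967, 0.1325]
tcp_rot: [0.535, 0.845, 0.0, 0.002]
ft_force: [0.7, -1.0, -0.6]
width: 0.0354
finger_force: 30.0
t 29.65 pos [ 0.4885 -0.1967  0.1325] yaw 2.013 q7 0.55 | shift [ 0.4148  0.33   -0.0079] roll -0.689 (other way 2.453) tilt -1.000
if rolled first: shift [np.float64(0.1105), np.float64(0.5184), np.float64(-0.0079)] q7 guess 0.5546072090704902
```

```bash
python3 -m jog '[[0,0.0415,0.033,0,0],[0,0.0415,0.033,0,0],[0,0.0415,0.033,0,0],[0,0.0415,0.033,0,0],[0,0.0415,0.033,0,0],[0,0.0415,0.033,0,0],[0,0.0415,0.033,0,0],[0,0.0415,0.033,0,0],[0,0.0415,0.033,0,0],[0,0.0415,0.033,0,0]]'>/dev/null; python3 -m jog '[[0,0,0,0,-0.172],[0,0,0,0,-0.172],[0,0,0,0,-0.172],[0,0,0,0,-0.173],[0,0,0,0,0],[0,0,0,0,0]]'; python3 go.py .6093 .3195 .0585 -.44
```

```text
t: 31.65
ee_pos: [0.6082, 0.3198, 0.1293]
tcp_rot: [0.22, 0.975, -0.0, -0.0]
ft_force: [-0.9, 0.4, -0.1]
width: 0.0355
finger_force: 30.0
t 31.65 pos [0.6082 0.3198 0.1293] yaw 2.698 q7 0.25 | shift [-0.0011  0.0003  0.0708] roll -0.004 (other way 3.138) tilt -1.000
if rolled first: shift [np.float64(-0.0011), np.float64(0.0003), np.float64(0.0708)] q7 guess 0.2545501818153309
```

```bash
python3 -m jog '[[0,-0.001,0,0.03,-0.004],[0,0,0,0.025,0],[0,0,0,0.01,0],[0,0,0,0.0065,0],[0,0,0,0,0],[0,0,0,0,0]]'; python3 go.py .6093 .3195 .0575 -.44
```

```text
t: 32.4
ee_pos: [0.6094, 0.3197, 0.0585]
tcp_rot: [0.216, 0.976, 0.0, 0.0]
ft_force: [0.8, -0.9, -0.1]
width: 0.0354
finger_force: 30.0
t 32.40 pos [0.6094 0.3197 0.0585] yaw 2.706 q7 0.23 | shift [-0.     -0.0002  0.001 ] roll 0.004 (other way -3.138) tilt -1.000
if rolled first: shift [np.float64(-0.0), np.float64(-0.0002), np.float64(0.001)] q7 guess 0.22615057157248808
```

Releasing, then lifting off and moving clear for the last check.

```bash
python3 -m jog '[[0,0,0,0.001,0],[0,0,0,0,0],[58,0,0,0,0],[58,0,0,0,0],[58,0,0,0,0],[58,0,0,-0.02,0],[58,0,0,-0.04,0],[58,0,0,-0.06,0],[58,0,-0.05,0,0],[58,0,-0.05,0,0],[58,0,-0.05,0,0],[58,0,-0.05,0,0]]'; python3 -m jog '[[58,0,-0.05,0,0],[58,0,-0.05,0,0],[58,0,-0.05,0,0],[58,0,-0.05,0,0],[58,0,-0.05,0,0],[58,0,0,0,0],[58,0,0,0,0]]'; python3 - <<'E'
from meas import *
d=avg('top',3)
print('thin on stack',fit(d,'thin',196,159,18,.038)[:4]); P=cloud(d)[...,2]-.002
print('loupe',fit(d,'loupe',*O['loupe'])[0], 'stack z',np.median(P[155:163,192:200]))
for k,b in(('knob',(438,176,16,.030)),('medium',(279,153,20,.016))): print(k,fit(d,k,*b)[:3])
c=d['color'][120:280,160:480]; cv2.imwrite('pics/c3.png',cv2.resize(c,None,fx=2.5,fy=2.5)[:,:,::-1])
E
```

```text
t: 33.9
ee_pos: [0.5241, 0.1369, 0.1782]
tcp_rot: [0.216, 0.976, -0.0, 0.001]
ft_force: [0.6, -0.3, -0.0]
width: 0.0547
finger_force: 0.0
t: 34.78
ee_pos: [0.4197, -0.0881, 0.1778]
tcp_rot: [0.216, 0.976, -0.0, 0.001]
ft_force: [0.7, 0.9, 1.0]
width: 0.0547
finger_force: 0.0
thin on stack (array([0.60742536, 0.31775271]), np.float64(2.651344114648747), array([33.99980813, 48.6921072 ]), np.float64(2.720656074852959))
loupe [0.49519073 0.2032544 ] stack z 0.037056828062791605
knob (array([ 0.61399299, -0.29646105]), np.float64(1.9878220629305916), array([29.96366471, 32.61167556]))
medium (array([0.64918685, 0.10557802]), np.float64(1.1577358257712373), array([48.29664528, 34.71547738]))
```

View pics/c3.png

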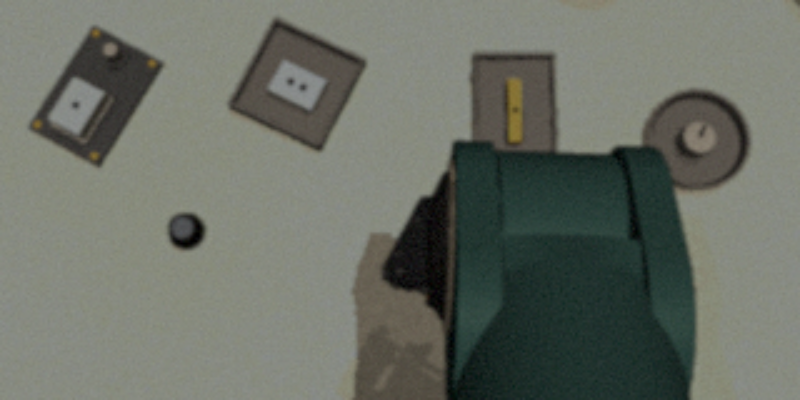

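The final view shows the stack square on the seat, about 3 mm off at most and level with the post. The medium plate, bar and knob are in their trays and dish, and the loupe hasn't moved.

```bash
python3 -c "
from rig import job_done
print(job_done())"
```

```text
the job is handed in; nothing more can be done
None
```

I finished the job and handed it in at about 35 s of the 125 s: the 16 mm and 8 mm plates are stacked on the seat (about 3 mm off centre), the medium plate, bar and knob are in the square tray, oblong tray and dish, and the loupe was not moved; the verdict itself was not reported back.

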